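Unclip the handle of the large empanada press

TASK

Take the handle off the larger of the two empanada presses so that it can be washed: squeeze its release button in, keep it held in while you pull the handle straight up out of its socket, and put the handle in the terracotta bowl. Leave the smaller press with its handle clipped on, and the bowl upright.

Things in the scene. Friction and masses are not known exactly. Their poses are not given: they have to be found in the camera images.
- handle_large: White plastic handle upright in the 46 mm square socket of the LARGER press (fluted disc 160 mm wide, fixed). Origin: centre of its foot, z up. z 0-30 mm: shank 26 x 22 mm, in the socket (mouth 66 mm above the counter, foot 36); 30-75: block 32 (x) x 30 (y) mm; 75-80: round top 26 mm wide. Grey button on the block's +y side. About 130 g. Comes free after rising 30 mm straight up.
- button_large (a joint): Its release button: 0 out (locked), 0.007 m fully in, moving along the handle's -y; frees the clip from 0.005. Spring: 4 N at first, 10 N fully in. Push face 22 mm wide, centred at handle z = 58 mm (43-73), y = 23 mm; the bare face opposite is at y = -15 mm: one pinch along y, 38 mm wide (31 pressed), holds the handle and presses the button. Pinched along x it stays locked.
- handle_small: A handle of the same shape and size, clipped likewise into the SMALLER press (fixed fluted disc 106 mm wide, socket mouth also 66 mm above the counter). Leave it on. Origin and axes as for the other handle.
- bowl: Loose round terracotta bowl, 170 mm across the rim and 60 mm high, wall 5 mm, 0.7 kg. Origin: centre of its underside, on the counter; z up; inner floor about 6 mm above the counter.
There are look-alikes about, which are no part of the job. What is shaped like the handle_large but purple or red is not meant.

How it is judged:
On the way, in this order (a step that is already met when the one before it is completed fails the run):
1. the release button of the large press's handle is held in while the handle is still in its socket (value of joint button_large above 0.0045 m and distance of handle_large from where it was at the start of the episode below 0.015 m), for 0.1 s.
2. the handle is pulled up out of the socket (height (world z) of handle_large above 0.068 m), for 0.1 s.
At the end, for the whole second after the job is handed in: The large press's handle lies still in the bowl at any angle, touching it: its foot within 45 mm of the bowl's axis, or within 85 mm if more than 18 mm above the counter (on the bowl's wall), and less than 90 mm above the counter; the bowl stands on the counter, tilted less than 0.2 rad ((horizontal distance between handle_large and bowl below 0.045 m or (horizontal distance between handle_large and bowl below 0.085 m and height (world z) of handle_large above 0.018 m)) and height (world z) of handle_large below 0.09 m and contact force between handle_large and bowl above 0.2 N and linear speed of handle_large below 0.03 m/s and angle between bowl's own z axis and vertical below 0.2 rad and height (world z) of bowl below 0.015 m).
It fails at once if the smaller press's handle is pulled out of place (more than 15 mm) (distance of handle_small from where it was at the start of the episode above 0.015 m).
It also fails if it takes over 42 s, if anything falls off the work surface, if the arm or the gripper's body presses on something with over 40 N, if the wrist force passes 120 N, or if a joint passes its speed limit or range.

ROBOT

A 6-joint arm with a two-finger parallel gripper is mounted at the origin on the work surface. World frame = base frame: x ahead of the robot, y to its left, z up, the work surface at z = 0. Lengths are in m, angles in rad, forces in N, time in s.
With the tool pointing down it reaches from about 0.35 to 0.975 m from the base axis. Payload 17.4 kg.
Tool frame: the origin (TCP) lies midway between the tips of the shut fingers; the grasp point (between the pads) lies 19 mm behind it; z points along the fingers, y is the line along which they close (so a half turn about z gives the same grasp; the last joint's range is limited). The gripper opens to 85 mm and grips with 20 to 120 N. Pads are 22 mm wide; open, the fingers measure 114 mm over their backs; the gripper's body (76 mm by 85 mm) begins 54 mm behind the grasp point. The pads swing forward as they close: fully open they stand 13 mm farther back than shut.
Start: joints at [1.298, 0.116, 1.442, -0, 1.584, -0.038], TCP at [0.157, 0.656, 0.231] pointing down, gripper open.
Joint ranges: [-2.83, 2.83], [-0.83, 2.19], [0.07, 2.5], [-1.14, 4.28], [0.01, 3], [-2.97, 2.97]. Speed limits (rad/s): [1.89, 1.89, 2.22, 3.14, 3.14, 3.14].

INTERFACE

Orientations are given as a unit quaternion [x, y, z, w].
In Python, from cell import sensors, viewer, workorder gives the robot as it stands.
- The arm moves only by the tool drive_tool, never from a script. Its argument "steps" is a list of rows, each a list of 7 numbers: the shift along the world's x, y, z as a fraction of full scale, then the turn, a rotation vector about the world's x, y, z as a fraction of full scale, then the closure, from -1 (fully open) to 1 (shut). In form: [[x, y, z, ax, ay, az, claw], ...]. A call has 1 to 20 rows; each row is the pose to reach, as a shift and turn from the pose commanded when the call began, turning the shorter way round; what a row does not reach only later rows make up. Full scale, the value 1, is 300 mm for a shift and 2 pi rad for a turn. A row lasts 1/8 s, in which the tool goes at most 62.5 mm and 10.7 degrees, less where a joint would pass 70% of its speed; a pose out of reach is approached as far as the arm can. A call with a number of a shift or a turn outside -1 to 1 is refused whole. A call with a gripper value outside its range is refused whole. The fingers move at their own pace and stop on an object; "squeeze" is the grip in N (left out, the last holds). Time passes only in rows, so rows that repeat a pose let the fingers close. It gives the time, the measured TCP pose, the force, the opening and the grip force at its end, in the units of the state.
- sensors.observe(): the state, without advancing time (a new reading comes with each control period).
- viewer.get_image(name): name is "scene" or "top" or "wrist"; returns the picture (480x640x3 uint8, red, green, blue); there is no depth.
- viewer.camera_model(name): a dict with "fx", "fy", "cx", "cy" (pixels), "D" ([k1, k2, p1, p2, k3] as OpenCV has them; the pictures are not rectified), "view" (4x4, takes a point from world to camera coordinates). Camera axes: x right, y down, z forward; pixel columns grow to the right and rows downward; lengths in m; the calibration is good to about 2 mm. A picture is of the moment at which its call begins: read the wrist's pose just before it. camera_model takes no time and is no camera call; for the wrist camera it gives the pose at the moment of the call.
- workorder.finish_job(): hands the job in; it is judged then, once.
The state is a dict: "t": time; "qpos": joint angles; "qd": joint speeds; "tau": joint torques, N m; "ee_pos": TCP position; "ee_rot": TCP orientation; "ft_force": force on the tool from outside, world axes, zero at the start; "moment": the same for the moment, N m; "gripper_width": opening from 0.0 (shut) to 1.0 (fully open); "finger_force": force on a finger pad.
Only numpy, scipy, OpenCV 4.12 (cv2) and the standard library are available. Lean on these libraries where they do the work, as an engineer would, in place of code of your own. Each camera call takes 0.05 s, during which the arm holds its last target. There are 200 camera calls.

## Working session

There is one attempt and no reset: what is moved stays moved. The work goes in short steps, Python scripts to look and compute and a tool call to move; the robot and the scene stay as the last step left them, time stands still between calls to the robot, and variables do not carry over. Pictures are saved under pics/ and viewed, at most 10 in all, crops included, and the job is handed in when it is done.

Besides the shell and the picture viewer there is one more tool, called as name([rows], argument=value, ...), one row to a line, values as JSON. drive_tool: Moves the arm, as the interface text tells. Shift numbers are shares of 300 mm and turn numbers shares of 2 pi rad, none past 1 either way. Its arguments: {"type":"object","properties":{"steps":{"type":"array"},"squeeze":{"type":"number"}},"required":["steps"]}

```bash
mkdir -p pics
python3 - <<'E'
from cell import sensors, viewer
import cv2
for n in ("top","scene"):
    cv2.imwrite(f"pics/{n}0.png",viewer.get_image(n)[:,:,::-1])
s=sensors.observe();print(s)
E
```

```text
{'t': 0.1, 'qpos': array([ 1.29819264e+00,  1.16407141e-01,  1.44218868e+00, -1.68017914e-05,
        1.58400869e+00, -3.77700750e-02]), 'qd': array([ 9.35652973e-06, -6.06104924e-04, -4.11570157e-03, -4.41629626e-04,
       -2.31471387e-03,  8.19000920e-05]), 'tau': array([ 2.13449923e-03, -7.33665276e+01, -6.33781958e+01, -1.30431209e-05,
        5.38274209e-03,  2.86943555e-05]), 'ee_pos': array([0.157007  , 0.65630824, 0.2306629 ]), 'ee_rot': array([ 1.17147284e-01,  9.93114423e-01, -5.01146572e-04, -6.98993751e-05]), 'ft_force': array([-0.08824264,  0.34904933,  0.4344668 ]), 'moment': array([-0.00615741,  0.03296101, -0.00842942]), 'finger_force': 0.0, 'gripper_width': 0.9980689226873802}
```

View pics/top0.png

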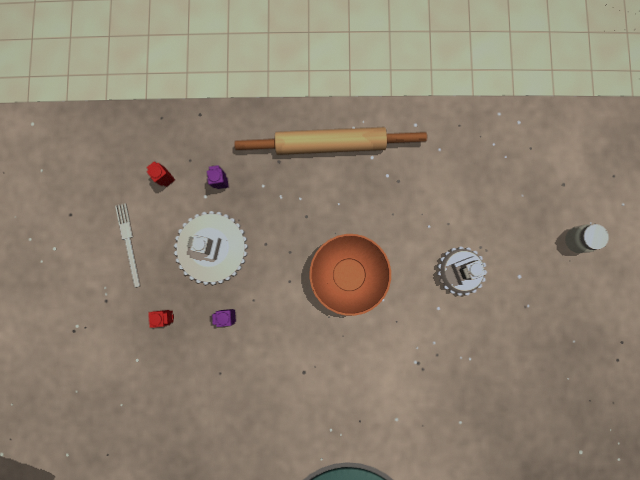

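View pics/scene0.png

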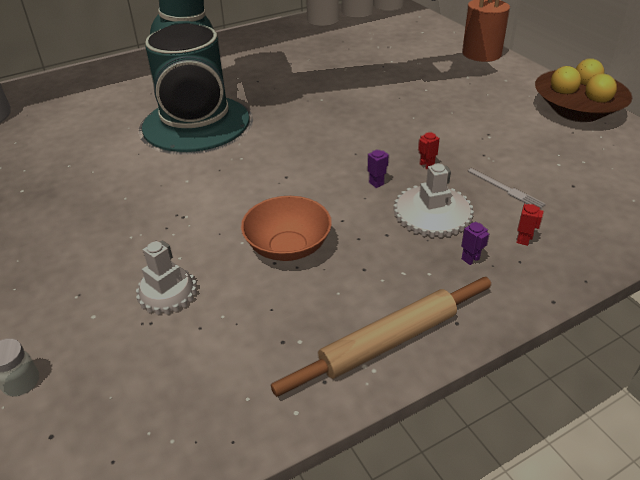

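The top view shows the large press at about (210,248) with its handle top at (200,242), the bowl at (350,275), and the small press at (463,271). Red and purple look-alikes stand around the large press.

```bash
cat > h.py <<'E'
import numpy as np, cv2
from cell import viewer
def ray(name,uv,z,m=None):
    m=m or viewer.camera_model(name); V=np.array(m["view"])
    K=np.array([[m["fx"],0,m["cx"]],[0,m["fy"],m["cy"]],[0,0,1]])
    p=cv2.undistortPoints(np.array([[uv]],float),K,np.array(m["D"],float))[0,0]
    R=V[:3,:3];c=-R.T@V[:3,3];d=R.T@np.array([*p,1]);return c+d*(z-c[2])/d[2]
def proj(name,P,m=None):
    m=m or viewer.camera_model(name); V=np.array(m["view"])
    K=np.array([[m["fx"],0,m["cx"]],[0,m["fy"],m["cy"]],[0,0,1]])
    return cv2.projectPoints(np.array(P,float),cv2.Rodrigues(V[:3,:3])[0],V[:3,3],K,np.array(m["D"],float))[0][:,0]
E
python3 - <<'E'
from h import *
for n,uv,z in (("large disc",(210,248),.02),("handle top",(200,242),.116),("bowl rim",(350,275),.06),("bowl L",(309,275),.06),("bowl R",(391,275),.06),("small top",(476,269),.116),("red",(158,172),.08),("purp",(216,175),.08),("red2",(156,319),.08),("purp2",(221,319),.08)): print(n,ray("top",uv,z).round(3))
a=cv2.imread("pics/top0.png")[195:300,145:275]; b=cv2.imread("pics/scene0.png")[150:250,380:510]
cv2.imwrite("pics/c1.png",np.vstack([cv2.resize(x,(520,300 if 0 else 400*x.shape[0]//100*7//10),interpolation=3) for x in (a,b)]))
m=viewer.camera_model("wrist");print(np.array(m["view"]).round(3),m["fx"])
E
```

```text
large disc [0.605 0.292 0.02 ]
handle top [0.609 0.289 0.116]
bowl rim [ 0.544 -0.007  0.06 ]
bowl L [0.544 0.077 0.06 ]
bowl R [ 0.543 -0.092  0.06 ]
small top [ 0.552 -0.25   0.116]
red [0.759 0.388 0.08 ]
purp [0.751 0.267 0.08 ]
red2 [0.457 0.386 0.08 ]
purp2 [0.457 0.254 0.08 ]
[[ 0.233  0.973 -0.001 -0.675]
 [ 0.922 -0.22   0.318 -0.04 ]
 [ 0.309 -0.075 -0.948  0.382]
 [ 0.     0.     0.     1.   ]] 399.2271923174081
```

View pics/c1.png

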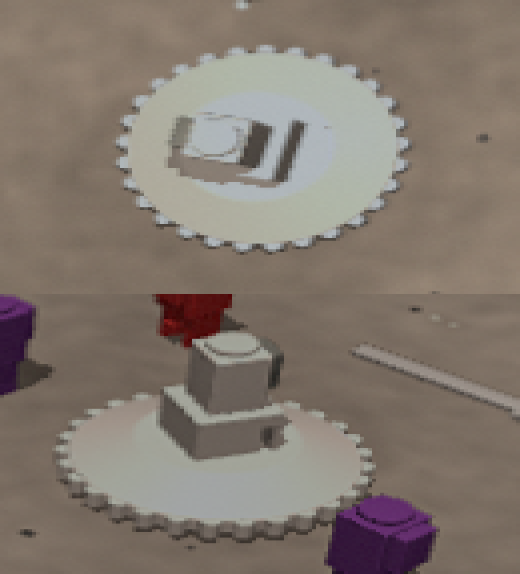

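The grey button is on the left side (world +y, slightly +x). The handle's y axis is yawed about -14°, and the tool already has nearly that yaw. I'll move above it.

drive_tool([
  [0.12,-0.1,0,0,0,0,-1],
  [0.25,-0.2,0,0,0,0,-1],
  [0.38,-0.31,0,0,0,0,-1],
  [0.5,-0.41,0,0,0,0,-1],
  [0.63,-0.51,0,0,0,0,-1],
  [0.75,-0.61,0,0,0,0,-1],
  [0.75,-0.61,0,0,0,0,-1],
])

```text
t: 0.98
ee_pos: [0.384, 0.4716, 0.231]
ee_rot: [0.119, 0.993, -0.0, 0.0]
ft_force: [-0.7, 0.7, 0.0]
gripper_width: 0.996
finger_force: 0.0
```

drive_tool([
  [0.12,-0.1,0,0,0,0,-1],
  [0.25,-0.2,0,0,0,0,-1],
  [0.38,-0.31,0,0,0,0,-1],
  [0.5,-0.41,0,0,0,0,-1],
  [0.63,-0.51,0,0,0,0,-1],
  [0.75,-0.61,0,0,0,0,-1],
  [0.75,-0.61,0,0,0,0,-1],
  [0.75,-0.61,0,0,0,0,-1],
])

```text
t: 1.98
ee_pos: [0.6066, 0.2911, 0.2309]
ee_rot: [0.117, 0.993, -0.0, -0.0]
ft_force: [0.6, 0.5, 0.3]
gripper_width: 1.003
finger_force: 0.0
```

Run:
```python
from h import *
from cell import sensors
import pickle
s=sensors.observe();m=viewer.camera_model("wrist");im=viewer.get_image("wrist")[:,:,::-1]
pickle.dump(m,open("m1.pkl","wb"));cv2.imwrite("pics/w1.png",im);print(s["t"],s["ee_pos"],s["ee_rot"],proj("wrist",[[.609,.289,.116]],m))
```

```text
1.975 [0.60657202 0.29111929 0.23092614] [ 1.17020944e-01  9.93129379e-01 -3.80509943e-05 -3.66256691e-04] [[314.00712319 240.50453456]]
```

View pics/w1.png

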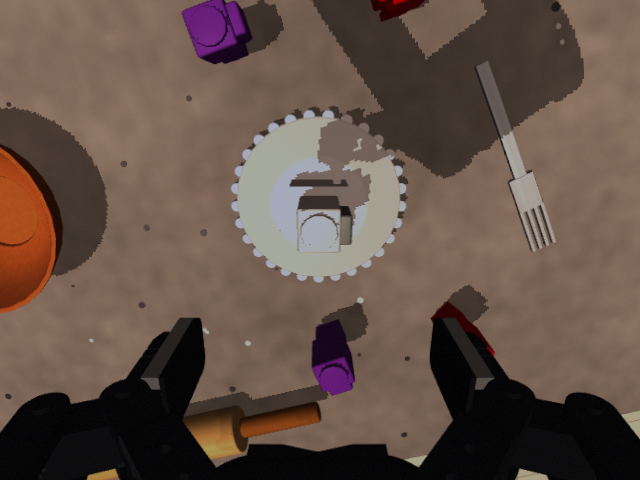

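The wrist view shows the block square to the image, with its top circle at about (320,231) and the button to the right (341-352, 226). The yaw matches.

Run:
```python
from h import *
import pickle
m=pickle.load(open("m1.pkl","rb"))
c=ray("wrist",(320,231),.116,m);print("centre",c)
for uv,z in (((297.5,251.5),.111),((340.5,251.5),.111),((297,208.5),.111),((340.5,208),.111),((351,210),.109),((350,244),.109)):print(uv,ray("wrist",uv,z,m).round(4))
im=cv2.imread("pics/w1.png")[170:290,240:400];cv2.imwrite("pics/w1c.png",cv2.resize(im,(800,600),interpolation=2))
```

```text
centre [0.60335897 0.2945323  0.116     ]
(297.5, 251.5) [0.6158 0.2754 0.111 ]
(340.5, 251.5) [0.6228 0.3047 0.111 ]
(297, 208.5) [0.5857 0.2827 0.111 ]
(340.5, 208) [0.5922 0.3115 0.111 ]
(351, 210) [0.5958 0.3181 0.109 ]
(350, 244) [0.6196 0.3124 0.109 ]
```

View pics/w1c.png

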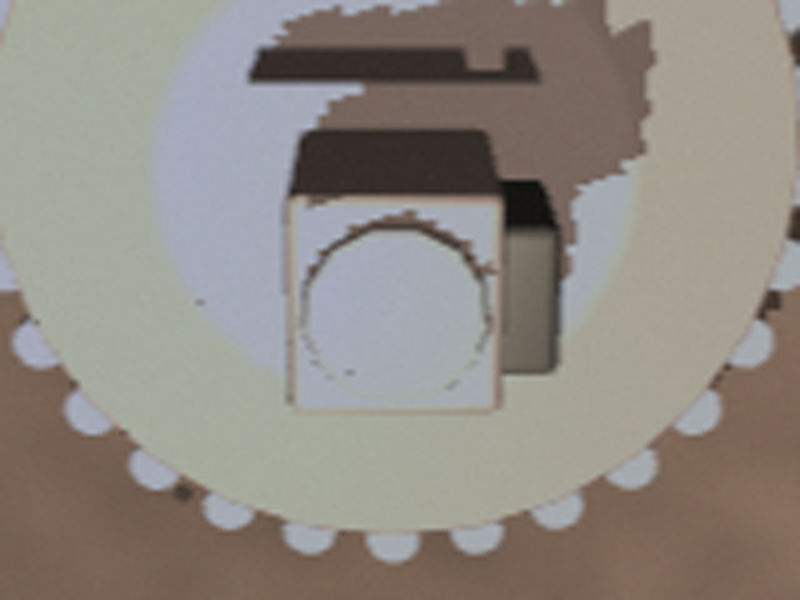

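drive_tool([
  [-0.009,0.012,-0.1,0,0,0,-1],
  [-0.009,0.012,-0.2,0,0,0,-1],
  [-0.009,0.012,-0.3,0,0,0,-1],
  [-0.009,0.012,-0.4,0,0,0,-1],
  [-0.009,0.012,-0.47,0,0,0,-1],
  [-0.009,0.012,-0.525,0,0,0,-1],
  [-0.009,0.012,-0.525,0,0,0,-1],
  [-0.009,0.012,-0.525,0,0,0,-1],
])

```text
t: 3.02
ee_pos: [0.6048, 0.2943, 0.0749]
ee_rot: [0.117, 0.993, 0.0, 0.001]
ft_force: [-0.4, 0.2, 0.4]
gripper_width: 1.003
finger_force: 0.0
```

drive_tool([
  [0,0,0,0,0,0,1],
  [0,0,0,0,0,0,1],
  [0,0,0,0,0,0,1],
  [0,0,0,0,0,0,1],
  [0,0,0,0,0,0,1],
  [0,0,0,0,0,0,1],
  [0,0,0,0,0,0,1],
  [0,0,0,0,0,0,1],
  [0,0,0,0,0,0,1],
  [0,0,0,0,0,0,1],
], squeeze=45)

```text
t: 4.28
ee_pos: [0.6048, 0.294, 0.075]
ee_rot: [0.117, 0.993, 0.0, 0.001]
ft_force: [-0.9, -2.1, 8.8]
gripper_width: 0.347
finger_force: 46.0
```

The opening is about 29.5 mm, so the button is in. Now I'll lift straight up.

drive_tool([
  [0,0,0.02,0,0,0,1],
  [0,0,0.04,0,0,0,1],
  [0,0,0.06,0,0,0,1],
  [0,0,0.08,0,0,0,1],
  [0,0,0.1,0,0,0,1],
  [0,0,0.12,0,0,0,1],
  [0,0,0.15,0,0,0,1],
  [0,0,0.2,0,0,0,1],
  [0,0,0.27,0,0,0,1],
  [0,0,0.35,0,0,0,1],
  [0,0,0.4,0,0,0,1],
  [0,0,0.4,0,0,0,1],
])

```text
t: 5.78
ee_pos: [0.6048, 0.2943, 0.1955]
ee_rot: [0.117, 0.993, 0.001, 0.001]
ft_force: [1.2, -0.5, -0.6]
gripper_width: 0.34
finger_force: 44.7
```

Run:
```python
from h import *
from cell import sensors
import pickle
m=viewer.camera_model("wrist");im=viewer.get_image("wrist")[:,:,::-1];b=viewer.get_image("scene")[:,:,::-1]
cv2.imwrite("pics/w2.png",np.hstack([cv2.resize(im,(400,300)),cv2.resize(b[80:290,230:510],(400,300))]))
s=sensors.observe();print(s["t"],s["ee_pos"],s["ft_force"],s["gripper_width"],s["finger_force"])
```

```text
5.875 [0.60417966 0.29403731 0.19318376] [-0.2068821   0.02349572 -1.5311409 ] 0.3458366795362756 44.74865913391113
```

View pics/w2.png

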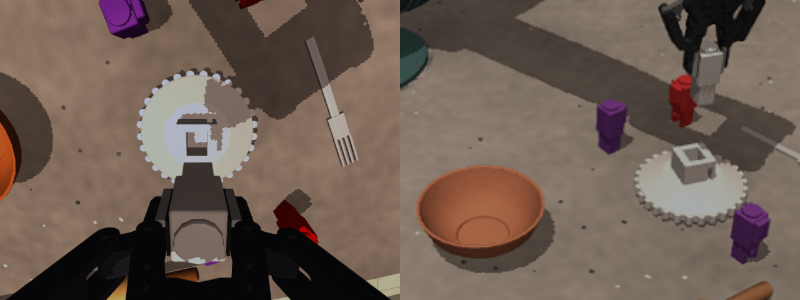

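The handle is out: the socket is empty and the handle is upright in the fingers. I'll carry it to the bowl.

drive_tool([
  [-0.02,-0.1,0,0,0,0,1],
  [-0.04,-0.2,0,0,0,0,1],
  [-0.06,-0.3,0,0,0,0,1],
  [-0.08,-0.4,0,0,0,0,1],
  [-0.1,-0.5,0,0,0,0,1],
  [-0.12,-0.6,0,0,0,0,1],
  [-0.14,-0.7,0,0,0,0,1],
  [-0.16,-0.8,0,0,0,0,1],
  [-0.18,-0.9,0,0,0,0,1],
  [-0.2,-1,0,0,0,0,1],
  [-0.2,-1,0,0,0,0,1],
  [-0.2,-1,0,0,0,0,1],
])

```text
t: 7.38
ee_pos: [0.5442, -0.0057, 0.1931]
ee_rot: [0.117, 0.993, 0.0, -0.0]
ft_force: [0.2, -0.5, -1.3]
gripper_width: 0.344
finger_force: 45.0
```

drive_tool([
  [0,0,-0.1,0,0,0,1],
  [0,0,-0.2,0,0,0,1],
  [0,0,-0.3,0,0,0,1],
  [0,0,-0.37,0,0,0,1],
  [0,0,-0.42,0,0,0,1],
  [0,0,-0.45,0,0,0,1],
  [0,0,-0.47,0,0,0,1],
  [0,0,-0.48,0,0,0,1],
  [0,0,-0.48,0,0,0,1],
])

```text
t: 8.5
ee_pos: [0.5445, -0.0059, 0.0501]
ee_rot: [0.117, 0.993, 0.0, 0.0]
ft_force: [-0.2, -0.0, -0.5]
gripper_width: 0.349
finger_force: 45.0
```

drive_tool([
  [0,0,-0.01,0,0,0,1],
  [0,0,-0.01,0,0,0,1],
  [0,0,-0.01,0,0,0,0.1],
  [0,0,-0.01,0,0,0,-0.2],
  [0,0,-0.01,0,0,0,-0.4],
  [0,0,-0.01,0,0,0,-0.4],
  [0,0,-0.01,0,0,0,-0.4],
  [0,0,0.04,0,0,0,-0.4],
  [0,0,0.1,0,0,0,-0.4],
  [0,0,0.2,0,0,0,-0.4],
  [0,0,0.35,0,0,0,-0.4],
  [0,0,0.5,0,0,0,-0.4],
  [0,0,0.5,0,0,0,-0.4],
])

```text
t: 10.12
ee_pos: [0.5456, -0.006, 0.2053]
ee_rot: [0.117, 0.993, 0.0, 0.004]
ft_force: [0.2, -0.6, -0.5]
gripper_width: 0.7
finger_force: 0.0
```

Run:
```python
from h import *
im=viewer.get_image("wrist")[:,:,::-1];b=viewer.get_image("scene")[:,:,::-1]
cv2.imwrite("pics/w3.png",np.hstack([cv2.resize(im,(400,300)),cv2.resize(b[130:340,130:410],(400,300))]))
```

```text
(no output)
```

View pics/w3.png

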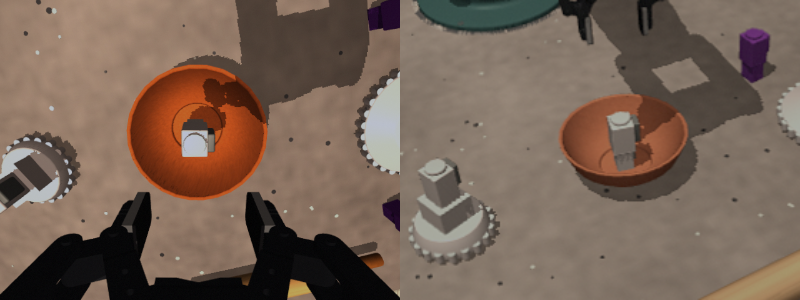

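The handle stands in the middle of the bowl, the bowl is flat on the counter, and the small press is untouched.

```bash
python3 -c "
from cell import workorder
print(workorder.finish_job())"
```

```text
the job is handed in; nothing more can be done
None
```

I pulled the large press's handle out with its button held in and stood it in the terracotta bowl. In the last pictures the bowl is upright and the small press's handle still clipped on. I handed the job in at about 10 s of the 42 s allowed, and no verdict was returned.

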